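# Return a hotplate stirrer to service

## Robot

A 6-joint arm with a two-finger parallel gripper is mounted at the origin on a cart in front of the work surface, level with it; the furniture and walls round the work are solid. World frame = base frame: x ahead of the robot, y to its left, z up, the work surface at z = 0. Lengths are in m, angles in degrees, forces in N, time in s.
With the tool pointing down it reaches from about 0.4 to 0.825 m from the base axis. Payload 7 kg.
Tool frame: the origin (TCP) lies between the finger pads; the fingertips stand 11 mm ahead of it and the grasp point (between the pads) lies 8 mm behind it; z points along the fingers, y is the direction in which the jaws open and shut (so a half turn about z gives the same grasp; the last joint's range is limited). The gripper opens to 88 mm and grips with 3 to 60 N. Pads are 19 mm wide; open, the fingers measure 130 mm over their backs; the gripper's body (78 mm by 193 mm) begins 47 mm behind the grasp point.
Start: joints at [91.45, 20.546, 0.682, 0, -70.136, -16.507], TCP at [0.175, 0.652, 0.238] pointing down, gripper open.
Joint ranges: [-176.03, 176.03], [-82.01, 121.73], [-58.28, 71.71], [-173.87, 95.51], [-174.79, -0.11], [-173.66, 173.66]. Speed limits (degrees/s): [136.94, 136.94, 172.46, 180, 180, 180].

## Interface

Orientations are given as [roll, pitch, yaw] about the fixed x, y, z axes, in that order (R = Rz(yaw) Ry(pitch) Rx(roll)).
In Python, from plant import r gives the robot as it stands.
- The arm moves only by the shell command python3 -m inch 'ROWS' [OPENING] [FORCE]. ROWS is JSON, a list of rows, each an object of numbers: "x", "y", "z": the shift along the tool's x, y, z as a fraction of full scale; "yaw": the turn about the tool's z as a fraction of full scale. In form: [{"x": .., "y": .., "z": .., "yaw": ..}, ...]. A call has 1 to 5 rows; each row shifts and turns the pose as measured when the row begins, along the tool's axes as they then stand; what a row does not reach is not made up. Full scale, the value 1, is 0.025 m for a shift and 4 degrees for a turn. A row lasts 1/12 s, in which the tool goes at most 41.7 mm and 7.16 degrees, less where a joint would pass 70% of its speed; a pose out of reach is approached as far as the arm can. A call with a number of a shift or a turn outside -1 to 1 is refused whole. A call with a gripper value outside its range is refused whole. OPENING is the opening, from -1 (shut) to 1 (fully open), set as the call begins (- or left out, the last holds). The fingers move at their own pace and stop on an object; FORCE is the grip in N (left out, the last holds). Time passes only in rows, so rows that do not move let the fingers close. It gives the time, the measured TCP pose, the force and the opening at its end, in the units of the state.
- r.get_state(): the state, without advancing time (a new reading comes with each control period).
- r.capture(name): name is "side" or "top" or "wrist"; returns (picture, depth): 420x560x3 uint8, red, green, blue; 420x560 float32, m along the optical axis (not along the pixel's ray), 0 where there is no reading.
- r.camera_info(name): a dict with "mtx" (3x3 intrinsics, pixels), "k1" (the pictures are not rectified: a ray, as slopes to the right and down, at radius r is drawn at 1 + k1 r^2 times it, then the intrinsics apply), "pose" (4x4, takes a point from camera to world coordinates). Camera axes: x right, y down, z forward; pixel columns grow to the right and rows downward; lengths in m; the calibration is good to about 2 mm. A picture is of the moment at which its call begins: read the wrist's pose just before it. camera_info takes no time and is no camera call; for the wrist camera it gives the pose at the moment of the call.
- r.close_job(): hands the job in, once; it reports no verdict.
The state is a dict: "time_s": time; "joints": joint angles; "qd": joint speeds; "joint_torque": joint torques, N m; "tcp_pos": TCP position; "eef_rot": TCP orientation; "contact_force": force on the tool from outside, world axes, zero at the start; "moment": the same for the moment, N m; "gripper_width": finger opening in m.
Only numpy, scipy, OpenCV 4.12 (cv2) and the standard library are available. Lean on these libraries where they do the work, as an engineer would, in place of code of your own. Each camera call takes 0.05 s, during which the arm holds its last target. There are 200 camera calls.

## Task

Return the stirrer to service: first prove its safety breaker by pressing the yellow test button so that the black lever drops, and lift the lever back up until it latches. Then take the loose black pointer knob, turn it so that the flat in its bore matches the flat of the stirrer's bare D-shaped spindle, push it fully home and finish while still holding the knob pushed in against the spindle's spring, as the stirrer restarts only while it is kept pressed. Leave the timer and the small bottle where they are.

Things in the scene. Friction and masses are not known exactly. Their poses are not given: they have to be found in the camera images.
- knob: loose black metal knob standing on the table, D-shaped bore downward, 36 mm tall, skirt 40 mm across, 130 g. Origin: centre of its underside; z up along its axis; x towards the pointer end (white line on the bar's top, end and skirt). Bore 14 mm deep, 15.2 mm across, its flat on the pointer side (+x) 2.4 mm from the axis; 0.6 mm play: goes on freely only within 0.15 rad of the spindle's x
- knob_grip (a point): middle of the knob's bar grip, 30 mm above the knob's underside, same axes as the knob. The bar is 14 mm wide along y with flat parallel sides, 32 mm long along x, and rises from 14 to 36 mm above the underside; below it the hub is 30 mm and the skirt 40 mm across. Hold it across the 14 mm
- spindle_tip (a point): top centre of the bare steel D-shaped spindle standing upright on the stirrer's front deck, left of two controls (the other has its knob). x points outward, square to its flat; z up. 14 mm across, flat 1.8 mm from the axis, round side chamfered 0.8 mm at the tip. With the knob fully home this tip touches the bore's end: the knob's origin lies 14 mm below it, the knob's x along this x
- stirrer: white hotplate stirrer, fixed, 210 (x) x 150 (y) mm, origin centre of underside, front to -x. Front deck 55 mm above the table; the spindle stands 20 mm above it, 66 mm in front of the origin and 41 mm to +y. Behind the deck a round white plate, 90 mm high, begins 46 mm behind the spindle's axis
- spindle_turn (a joint): angle of the spindle about its upright axis relative to the stirrer, rad, counter-clockwise from above; 0 when its flat faces the stirrer's back (+x); starts between 0.3 and 0.75; turns with a drag of 0.04 N m
- spindle_push (a joint): how far the spindle is pushed in, m: 0 out, 0.005 fully in; its spring pushes out with 5 N at 0, 10 N at 0.005. The stirrer counts it as pressed beyond 0.003; the tip point moves with it
- test_top (a point): middle of the top of the yellow round test button on the sloped face of the breaker's blue desk housing; 17 mm across, stands about 12 mm proud. z points out of the face, square to it; the face slopes 30 degrees, lower towards the front (robot side). Pressed along -z; a straight-down push also works
- breaker_test (a joint): how far the test button is pressed, m: 0 out, 0.006 fully in, spring 1.2 to 4.8 N; the lever trips at about 0.0045. The button also dips and springs back by itself as the lever is lifted past its catch
- lever_hinge (a point): point on the lever's hinge axis, midway across the lever, fixed to the breaker housing 3 mm above the sloped face. Axes are the housing's: z up, x towards its back, y along the hinge axis. The test button lies 46 mm from the lever towards -y
- lever_bar (a point): middle of the thumb bar across the end of the black lever, 41 mm from the hinge axis. The bar is round, 10 mm thick and 26 mm long along the hinge axis; the arm behind it is 10 mm wide, 7 mm thick. Latched the lever stands nearly upright, 5 degrees to the back; dropped it leans 55 degrees to the front, bar about 17 mm lower. Hold the bar by its ends from above, or push its front side up and back
- breaker_lever (a joint): angle of the lever, rad: 0 up and latched (it goes on to -0.07 at its stop, where the catch clicks in), 1.05 dropped. A spring pulls it down, 1 to 3 N to lift at the bar, most just before it latches; let go before that it drops again
- timer: white bench timer, 62 x 66 x 19 mm, loose bystander, origin centre of underside; leave it
- bottle: small white bottle with yellow cap, 35 mm across, 68 mm tall, loose bystander, origin centre of underside; leave it

How it is judged:
By the outcome, as a careful person would: the job done as asked, in the order asked, and still so for the second after the job is handed in, while the arm keeps its last pose, push and grip.
It also fails if it takes over 61 s, if anything falls off the work surface, if the arm or the gripper's body presses on something with over 40 N, if the wrist force passes 120 N, or if a joint passes its speed limit or range.

## Working session

There is one attempt and no reset: what is moved stays moved. The work goes in short steps, Python scripts to look and compute and a shell command to move; the robot and the scene stay as the last step left them, time stands still between calls to the robot, and variables do not carry over. Pictures are saved under pics/ and viewed, about 8 in all and at most 12, crops included, and the job is handed in when it is done.

```bash
mkdir -p pics; ls
python3 - <<'E'
from plant import r
import numpy as np,cv2
print(r.get_state())
for n in("top","side","wrist"):
    i=r.camera_info(n);print(n,i["mtx"].tolist(),i["k1"],np.round(i["pose"],4).tolist())
    p,d=r.capture(n);np.savez(f"pics/{n}0.npz",p=p,d=d,**i);cv2.imwrite(f"pics/{n}0.png",p[...,::-1])
E
```

```text
pics
{'time_s': 0.0, 'joints': array([ 9.14517985e+01,  2.05899366e+01,  6.33339783e-01, -2.08847977e-02,
       -7.01372937e+01, -1.65073519e+01]), 'qd': array([-0.02791313, -0.03388796, -0.07110636, -0.0673113 ,  0.04665407,
        0.05260314]), 'joint_torque': array([-1.32245674e-03, -5.82712162e+01,  2.93047374e+01,  6.99739158e+00,
        7.02534409e-03, -1.61906514e-04]), 'tcp_pos': array([0.17522774, 0.65135384, 0.2366339 ]), 'eef_rot': array([ 1.79904400e+02, -7.85667063e-03, -1.50626589e+01]), 'contact_force': array([0.14797425, 0.45396711, 0.53463474]), 'moment': array([0.00489908, 0.01248884, 0.04302692]), 'gripper_width': 0.0875299064146788}
top [[399.7372255740162, 0.0, 282.16674142781403], [0.0, 399.7372255740162, 208.9652665474496], [0.0, 0.0, 1.0]] -0.07961829257124312 [[0.027, -0.9969, 0.0744, 0.4249], [-0.9994, -0.0252, 0.0255, 0.0095], [-0.0235, -0.075, -0.9969, 1.0147], [0.0, 0.0, 0.0, 1.0]]
side [[396.20204052472707, 0.0, 277.58117254424604], [0.0, 396.20204052472707, 207.83826556065858], [0.0, 0.0, 1.0]] 0.01908431887711302 [[-0.9966, 0.0518, -0.0645, 0.5633], [0.0827, 0.6229, -0.7779, 0.849], [-0.0002, -0.7806, -0.625, 0.7534], [0.0, 0.0, 0.0, 1.0]]
wrist [[304.38905879942695, 0.0, 281.20424220455857], [0.0, 304.38905879942695, 211.75328536593355], [0.0, 0.0, 1.0]] -0.040962576966542 [[-0.2597, -0.9248, -0.278, 0.2491], [-0.9657, 0.2491, 0.0736, 0.6314], [0.0012, 0.2875, -0.9578, 0.3845], [0.0, 0.0, 0.0, 1.0]]
```

View pics/top0.png

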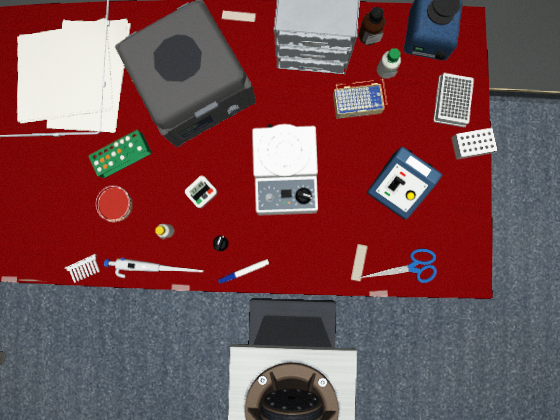

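View pics/side0.png

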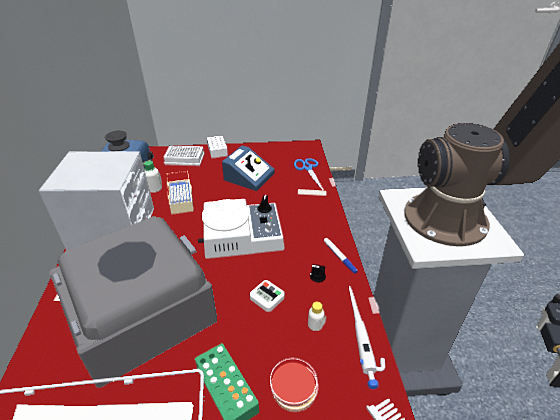

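The top view shows the spindle on the stirrer deck near (266,192), the breaker at (405,182) with its yellow button at (410,196), and the knob at (221,242). The timer is at (200,191) and the bottle at (164,231). The side view agrees.

```bash
cat > h.py <<'E'
import numpy as np,cv2
from plant import r
def snap(n,tag):
    i=r.camera_info(n);p,d=r.capture(n)
    cv2.imwrite(f"pics/{n}{tag}.png",p[...,::-1]);np.savez(f"pics/{n}{tag}.npz",p=p,d=d,**i);return load(n,tag)
def load(n,tag):
    return dict(np.load(f"pics/{n}{tag}.npz"))
def slopes(v,uv):
    K=v["mtx"];uv=np.atleast_2d(np.asarray(uv,float));q=(uv-K[:2,2])/[K[0,0],K[1,1]]
    s=q.copy()
    for _ in range(20): s=q/(1+v["k1"]*(s**2).sum(1,keepdims=True))
    return np.c_[s,np.ones(len(s))]
def onz(v,uv,z):      # ray -> plane z
    T=v["pose"];w=slopes(v,uv)@T[:3,:3].T;return T[:3,3]+w*((z-T[2,3])/w[:,2:])
def dep(v,uv):        # depth -> world
    T=v["pose"];uv=np.atleast_2d(uv);z=v["d"][uv[:,1].astype(int),uv[:,0].astype(int)]
    return T[:3,3]+(slopes(v,uv)*z[:,None])@T[:3,:3].T
def proj(v,P):
    T=v["pose"];c=(np.atleast_2d(P)-T[:3,3])@T[:3,:3];s=c[:,:2]/c[:,2:]
    return s*(1+v["k1"]*(s**2).sum(1,keepdims=True))@v["mtx"][:2,:2]+v["mtx"][:2,2]
def go(x,y,z,yaw=None):  # needed move, in tool full-scale units
    s=r.get_state();p=s["tcp_pos"];a=np.radians(s["eef_rot"])
    from scipy.spatial.transform import Rotation as R
    M=R.from_euler("xyz",a).as_matrix();d=M.T@(np.array([x,y,z])-p)
    o=" move units xyz",np.round(d/0.025,2)
    print("pos",np.round(p,4),"rot",np.round(s["eef_rot"],2),"t",round(s["time_s"],2),*o,"yaw units",None if yaw is None else round(-(((yaw-s["eef_rot"][2]+180)%360)-180)/4,2))
E
python3 - <<'E'
from h import *
v=load("top","0")
for n,uv in dict(knob=(221,242),bottle=(164,231),timer=(200,191),button=(410,196),lever=(393,187),spin=(266,192),ctl2=(305,195)).items(): print(n,dep(v,[uv]).round(3))
go(0.40,0.14,0.25,-15)
E
```

```text
knob [[0.413 0.183 0.034]]
bottle [[0.425 0.009 1.015]]
timer [[0.54  0.244 0.019]]
button [[ 0.535 -0.271  0.064]]
lever [[ 0.557 -0.233  0.054]]
spin [[0.537 0.074 0.052]]
ctl2 [[ 0.527 -0.019  0.097]]
pos [0.1753 0.6515 0.2369] rot [ 1.7993e+02 -1.0000e-02 -1.5060e+01] t 0.15  move units xyz [14.   17.42 -0.5 ] yaw units -0.02
```

```bash
python3 -c "
import cv2
a=cv2.imread('pics/top0.png')
cv2.imwrite('pics/c.png',cv2.hconcat([cv2.resize(a[160:230,250:330],(400,350),interpolation=cv2.INTER_CUBIC),cv2.resize(a[140:220,364:444],(390,350),interpolation=cv2.INTER_CUBIC)]))"
```

```text
(no output)
```

View pics/c.png

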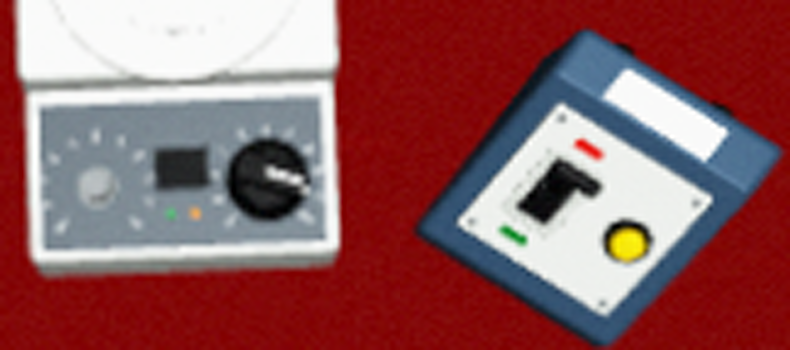

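```bash
A='[{"x":1,"y":1,"z":-0.05},{"x":1,"y":1,"z":-0.05},{"x":1,"y":1},{"x":1,"y":1},{"x":1,"y":1}]'
python3 -m inch '[{"x":1,"y":1,"z":-0.05},{"x":1,"y":1,"z":-0.05},{"x":1,"y":1},{"x":1,"y":1},{"x":1,"y":1}]' 
python3 -m inch '[{"x":1,"y":1},{"x":1,"y":1},{"x":1,"y":1},{"x":1,"y":1},{"x":1,"y":1}]' 
python3 -m inch '[{"x":1,"y":1},{"x":1,"y":1},{"x":1,"y":1},{"x":1,"y":1},{"x":1,"y":1}]' 
python3 -c "
from h import *
go(.47,.13,.25,-15)"
```

```text
pos [0.1753 0.6515 0.2369] rot [ 1.7993e+02 -1.0000e-02 -1.5060e+01] t 0.15  move units xyz [16.8  17.08 -0.5 ] yaw units -0.02validation failed for argument at $[0]...
validation failed for argument at $[0]...
validation failed for argument at $[0]...
```

```bash
python3 -m inch '[{"x":1,"y":1,"z":0,"yaw":0},{"x":1,"y":1,"z":0,"yaw":0},{"x":1,"y":1,"z":0,"yaw":0},{"x":1,"y":1,"z":0,"yaw":0},{"x":1,"y":1,"z":0,"yaw":0}]' 
python3 -m inch '[{"x":1,"y":1,"z":0,"yaw":0},{"x":1,"y":1,"z":0,"yaw":0},{"x":1,"y":1,"z":0,"yaw":0},{"x":1,"y":1,"z":0,"yaw":0},{"x":1,"y":1,"z":0,"yaw":0}]' 
python3 -m inch '[{"x":1,"y":1,"z":0,"yaw":0},{"x":1,"y":1,"z":0,"yaw":0},{"x":1,"y":1,"z":0,"yaw":0},{"x":1,"y":1,"z":0,"yaw":0},{"x":1,"y":1,"z":0,"yaw":0}]' 
python3 -c "
from h import *
go(.47,.13,.25,-15)"
```

```text
time_s: 0.57
tcp_pos: [0.2627, 0.4971, 0.2323]
eef_rot: [179.6, -0.1, -14.7]
contact_force: [1.2, 0.6, -0.3]
gripper_width: 0.0877
time_s: 0.98
tcp_pos: [0.3541, 0.3355, 0.2325]
eef_rot: [179.6, -0.0, -14.6]
contact_force: [0.1, 1.4, -0.1]
gripper_width: 0.0873
time_s: 1.4
tcp_pos: [0.4454, 0.1743, 0.2341]
eef_rot: [179.7, -0.0, -14.5]
contact_force: [0.8, 0.3, -0.1]
gripper_width: 0.0879
pos [0.4454 0.1743 0.2341] rot [ 1.7966e+02 -4.0000e-02 -1.4480e+01] t 1.4  move units xyz [ 1.39  1.47 -0.63] yaw units 0.13
```

Moves are full-scale accurate. Settle there and look.

```bash
python3 -m inch '[{"x":0.7,"y":0.7,"z":-0.5,"yaw":0},{"x":0.7,"y":0.7,"z":-0.3,"yaw":0},{"x":0,"y":0,"z":0,"yaw":0},{"x":0,"y":0,"z":0,"yaw":0}]' 
python3 -c "
from h import *
v=snap('wrist','1');print(v['pose'].round(3).tolist())"
```

```text
time_s: 1.73
tcp_pos: [0.4726, 0.123, 0.2544]
eef_rot: [179.5, 0.0, -14.9]
contact_force: [0.1, -1.0, -0.1]
gripper_width: 0.0879
[[-0.257, -0.925, -0.28, 0.547], [-0.966, 0.248, 0.067, 0.104], [0.008, 0.288, -0.958, 0.402], [0.0, 0.0, 0.0, 1.0]]
```

View pics/wrist1.png

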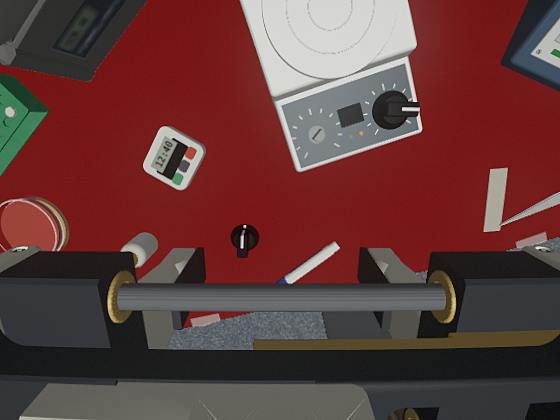

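```bash
python3 -c "
import cv2
a=cv2.imread('pics/wrist1.png')
cv2.imwrite('pics/c1.png',cv2.hconcat([cv2.resize(a[215:265,220:270],(400,400),interpolation=cv2.INTER_CUBIC),cv2.resize(a[110:155,295:340],(400,400),interpolation=cv2.INTER_CUBIC)]))
from h import *
v=load('wrist','1')
for uv in [(244,240),(318,133),(320,130),(244,250)]: print(uv,dep(v,[uv]).round(4))
"
```

```text
(244, 240) [[0.4159 0.1854 0.0378]]
(318, 133) [[0.5239 0.0672 0.0708]]
(320, 130) [[0.5262 0.0641 0.068 ]]
(244, 250) [[0.4023 0.1896 0.0373]]
```

View pics/c1.png

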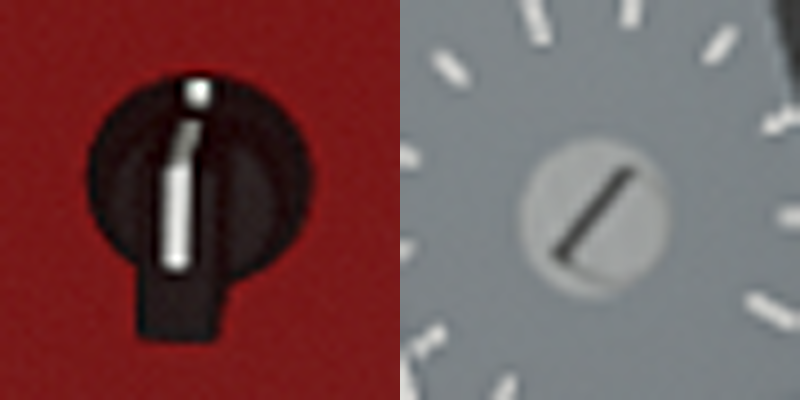

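The knob's pointer points up in the image, with its white dot at about (245,226). The spindle's flat edge runs from about (321,129) to (313,139) and faces up-left. I'll take closer views of both later, and go to the breaker now.

```bash
python3 -m inch '[{"x":0.3,"y":1,"z":0,"yaw":0},{"x":0.3,"y":1,"z":0,"yaw":0},{"x":0.3,"y":1,"z":0,"yaw":0},{"x":0.3,"y":1,"z":0,"yaw":0},{"x":0.3,"y":1,"z":0,"yaw":0}]' >/dev/null
python3 -m inch '[{"x":0.3,"y":1,"z":0,"yaw":0},{"x":0.3,"y":1,"z":0,"yaw":0},{"x":0.3,"y":1,"z":0,"yaw":0},{"x":0.3,"y":1,"z":0,"yaw":0},{"x":0.3,"y":1,"z":0,"yaw":0}]' >/dev/null
python3 -m inch '[{"x":0.3,"y":1,"z":0.4,"yaw":1},{"x":0.3,"y":0.7,"z":0.4,"yaw":1},{"x":0,"y":0,"z":0.4,"yaw":1},{"x":0,"y":0,"z":0,"yaw":0.75},{"x":0,"y":0,"z":0,"yaw":0}]'
python3 -c "
from h import *
v=snap('wrist','2');print(v['pose'].round(3).tolist())
go(.48,-.21,.22,-30)"
```

```text
time_s: 3.03
tcp_pos: [0.4832, -0.1822, 0.2202]
eef_rot: [179.5, 0.2, -29.3]
contact_force: [-0.5, -1.0, -0.6]
gripper_width: 0.0877
[[-0.489, -0.833, -0.258, 0.551], [-0.872, 0.47, 0.135, -0.219], [0.009, 0.291, -0.957, 0.368], [0.0, 0.0, 0.0, 1.0]]
pos [ 0.483  -0.1819  0.22  ] rot [179.47   0.24 -29.09] t 3.08  move units xyz [0.44 1.04 0.01] yaw units 0.23
```

View pics/wrist2.png

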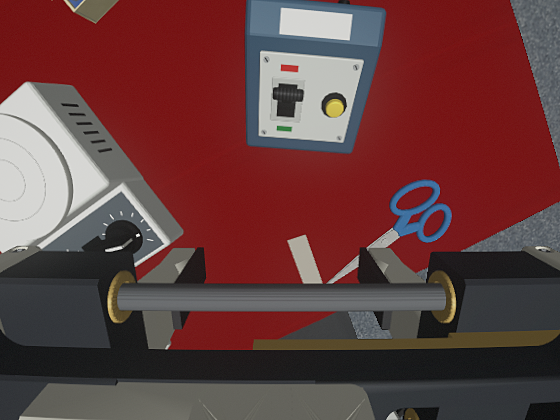

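Screws are visible at (264,57), (356,66), (264,133) and (343,139). The button top is at (335,107) and the lever bar at (287,93). Now the positions.

```bash
python3 -c "
from h import *
v=load('wrist','2')
S=dep(v,[(264,60),(356,69),(264,130),(343,136)]);print(S.round(4))
for a,b in((1,0),(3,2)): e=S[b]-S[a];print('y-axis yaw',np.degrees(np.arctan2(-e[0],e[1])))
for a,b in((2,0),(3,1)): e=S[b]-S[a];print('x-axis yaw',np.degrees(np.arctan2(e[1],e[0])),'slope',np.degrees(np.arctan2(e[2],np.hypot(*e[:2]))))
h=cv2.cvtColor(v['p'],cv2.COLOR_RGB2HSV);m=cv2.inRange(h,(22,120,120),(35,255,255));m[:80]=0;m[130:]=0;m[:,:310]=0;m[:,360:]=0
y,x=np.nonzero(m);P=dep(v,np.c_[x,y]);top=P[P[:,2]>np.median(P[:,2])-.01]
print('button',len(P),np.median(P,0).round(4),P.min(0).round(4),P.max(0).round(4),x.mean(),y.mean())
for u in range(272,306,3): print(u,dep(v,[(u,93)])[0].round(4),dep(v,[(u,98)])[0].round(4))
for w in range(80,118,3): print(w,dep(v,[(287,w)])[0].round(4))
"
```

```text
[[ 0.6011 -0.2332  0.0749]
 [ 0.555  -0.3016  0.0734]
 [ 0.5489 -0.2011  0.0398]
 [ 0.503  -0.2706  0.0396]]
y-axis yaw -33.97738702075173
y-axis yaw -33.42352244365235
x-axis yaw -31.581675084563408 slope 29.79584399139968
x-axis yaw -30.736703979219506 slope 29.230206278279937
button 259 [ 0.5345 -0.2707  0.0664] [ 0.5264 -0.2798  0.0574] [ 0.5508 -0.2193  0.3677] 334.2432432432432 107.67181467181467
272 [ 0.575  -0.2261  0.0589] [ 0.5712 -0.2238  0.0566]
275 [ 0.5705 -0.2273  0.1006] [ 0.5672 -0.2254  0.0995]
278 [ 0.5692 -0.2294  0.1017] [ 0.5659 -0.2276  0.0998]
281 [ 0.568  -0.2316  0.1019] [ 0.5647 -0.2297  0.1008]
284 [ 0.5669 -0.2338  0.101 ] [ 0.5635 -0.2319  0.1   ]
287 [ 0.5656 -0.2358  0.1022] [ 0.5623 -0.2341  0.0995]
290 [ 0.5644 -0.2381  0.1013] [ 0.561  -0.2362  0.1007]
293 [ 0.5632 -0.2402  0.1015] [ 0.5599 -0.2385  0.0991]
296 [ 0.562  -0.2424  0.1013] [ 0.5586 -0.2406  0.1001]
299 [ 0.5608 -0.2445  0.1015] [ 0.5574 -0.2426  0.1016]
302 [ 0.5596 -0.2466  0.1017] [ 0.5562 -0.2448  0.1015]
305 [ 0.5596 -0.2535  0.0592] [ 0.5557 -0.2516  0.0574]
80 [ 0.5775 -0.2435  0.0666]
83 [ 0.5753 -0.2424  0.0648]
86 [ 0.5731 -0.2412  0.0646]
89 [ 0.5683 -0.2374  0.1013]
92 [ 0.5664 -0.2363  0.1006]
95 [ 0.5643 -0.2352  0.1003]
98 [ 0.5623 -0.2341  0.0995]
101 [ 0.561  -0.234   0.0779]
104 [ 0.5591 -0.2335  0.0625]
107 [ 0.5568 -0.2323  0.0609]
110 [ 0.5545 -0.2313  0.0517]
113 [ 0.552  -0.2299  0.0523]
116 [ 0.5495 -0.2286  0.0481]
```

```bash
python3 -m inch '[{"x":0,"y":0,"z":0,"yaw":0.5},{"x":0,"y":0,"z":0,"yaw":0}]' -1 20 >/dev/null
python3 -c "
from h import *
go(.533,-.270,.096,-31)"
```

```text
pos [ 0.4832 -0.1802  0.2198] rot [179.45   0.26 -30.79] t 3.25  move units xyz [3.57 2.02 4.95] yaw units 0.05
```

```bash
python3 -m inch '[{"x":0.9,"y":0.6,"z":0.5,"yaw":0},{"x":0.9,"y":0.6,"z":1,"yaw":0},{"x":0.9,"y":0.5,"z":1,"yaw":0},{"x":0.8,"y":0.3,"z":1,"yaw":0},{"x":0,"y":0,"z":0.6,"yaw":0}]' >/dev/null
python3 -m inch '[{"x":0,"y":0,"z":0.4,"yaw":0},{"x":0,"y":0,"z":0,"yaw":0},{"x":0,"y":0,"z":0,"yaw":0}]'
python3 -c "
from h import *
go(.533,-.270,.096,-31)"
```

```text
time_s: 3.92
tcp_pos: [0.5447, -0.2664, 0.1102]
eef_rot: [179.8, -0.8, -28.8]
contact_force: [1.4, 1.8, 7.3]
gripper_width: 0.0265
pos [ 0.5447 -0.2664  0.1102] rot [179.84  -0.77 -28.84] t 3.92  move units xyz [-0.35  0.35  0.56] yaw units 0.54
```

The gripper was still closing, and its finger came down on the bar top. I'll lift, finish closing and come again.

```bash
python3 -m inch '[{"x":0,"y":0,"z":-1,"yaw":0},{"x":0,"y":0,"z":-0.5,"yaw":0},{"x":0,"y":0,"z":0,"yaw":0.5},{"x":0,"y":0,"z":0,"yaw":0}]' -1
python3 -c "
from h import *
go(.533,-.270,.12,-31)
v=snap('wrist','3')
for u in range(270,310,4): print(u,dep(v,[(u,93)])[0].round(4))"
```

```text
time_s: 4.25
tcp_pos: [0.5453, -0.2624, 0.1506]
eef_rot: [179.9, -0.8, -30.2]
contact_force: [-0.4, 0.6, 0.3]
gripper_width: 0.0022
pos [ 0.5453 -0.2624  0.1506] rot [179.88  -0.83 -30.22] t 4.25  move units xyz [-0.29  0.51  1.22] yaw units 0.2
270 [ 0.6393 -0.3064  0.0021]
274 [ 0.6375 -0.3096  0.0015]
278 [ 0.6356 -0.3127  0.0018]
282 [ 0.6339 -0.3159  0.0011]
286 [ 0.632  -0.3192  0.0007]
290 [ 0.6301 -0.3222  0.0022]
294 [ 0.6284 -0.3256 -0.    ]
298 [ 0.6264 -0.3287  0.0015]
302 [ 0.6245 -0.3318  0.0019]
306 [ 0.6227 -0.3349  0.0026]
```

```bash
python3 -m inch '[{"x":-0.3,"y":0.5,"z":0,"yaw":0.2},{"x":0,"y":0,"z":0.5,"yaw":0},{"x":0,"y":0,"z":0,"yaw":0},{"x":0,"y":0,"z":0,"yaw":0}]'
python3 -c "
from h import *
go(.533,-.270,.12,-31)
v=snap('wrist','3')
cv2.imwrite('pics/w3.png',cv2.resize(v['p'][150:,100:460,::-1],(720,540)))"
```

```text
time_s: 4.63
tcp_pos: [0.5313, -0.2684, 0.1384]
eef_rot: [179.9, -0.9, -30.5]
contact_force: [0.9, -0.1, 0.5]
gripper_width: 0.0002
pos [ 0.5313 -0.2684  0.1384] rot [179.9   -0.87 -30.49] t 4.63  move units xyz [0.08 0.02 0.74] yaw units 0.13
```

View pics/w3.png

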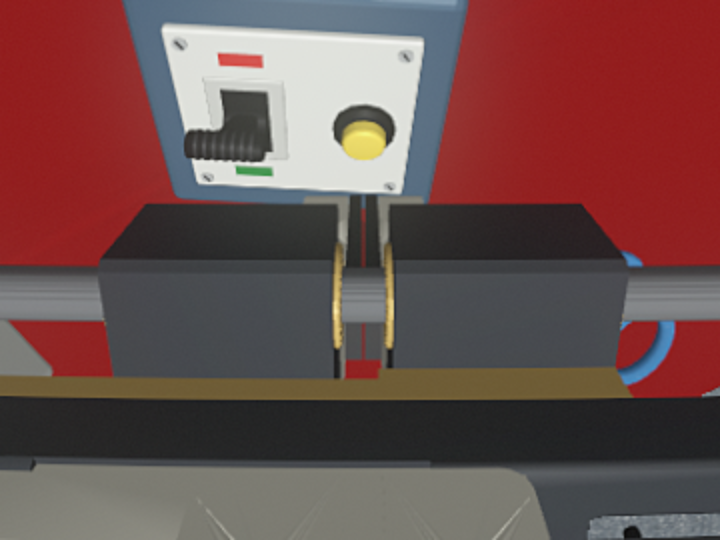

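```bash
python3 -c "
from h import *
v=load('wrist','3')
print(dep(v,[(212,222),(222,222),(200,222),(212,217),(212,227),(281,220)]).round(4))"
```

```text
[[ 0.5661 -0.2381  0.101 ]
 [ 0.5625 -0.2431  0.0994]
 [ 0.57   -0.2311  0.1003]
 [ 0.5687 -0.2394  0.0993]
 [ 0.5633 -0.2363  0.1013]
 [ 0.5356 -0.2717  0.0671]]
```

Still latched: the bar is at z = 0.101. Press the button.

```bash
python3 -m inch '[{"x":0.08,"y":0.05,"z":0.8,"yaw":0},{"x":0,"y":0,"z":0.6,"yaw":0},{"x":0,"y":0,"z":0.4,"yaw":0},{"x":0,"y":0,"z":0.2,"yaw":0},{"x":0,"y":0,"z":0.1,"yaw":0}]'
python3 -m inch '[{"x":0,"y":0,"z":0.15,"yaw":0},{"x":0,"y":0,"z":0.15,"yaw":0},{"x":0,"y":0,"z":0.15,"yaw":0}]'
```

```text
time_s: 5.1
tcp_pos: [0.5342, -0.2713, 0.0865]
eef_rot: [179.9, -1.0, -30.3]
contact_force: [-0.2, -0.3, 0.6]
gripper_width: 0.0003
time_s: 5.35
tcp_pos: [0.536, -0.272, 0.0761]
eef_rot: [179.9, -1.2, -30.3]
contact_force: [1.7, -4.0, 4.5]
gripper_width: 0.0004
```

```bash
python3 -m inch '[{"x":-0.05,"y":0,"z":0.1,"yaw":0},{"x":0,"y":0,"z":0,"yaw":0}]'
python3 -c "
from h import *
v=snap('side','3')
for P in ([.565,-.237,.101],[.533,-.2175,.083]):
  u=proj(v,P)[0];print(u.round(1),dep(v,[u])[0].round(4))
cv2.imwrite('pics/s3.png',cv2.resize(v['p'][120:210,200:320,::-1],(800,600),interpolation=cv2.INTER_CUBIC))"
```

```text
time_s: 5.52
tcp_pos: [0.5369, -0.2727, 0.0751]
eef_rot: [179.9, -1.5, -30.2]
contact_force: [-2.8, 1.2, 3.4]
gripper_width: 0.0002
[248.6 155. ] [ 0.5649 -0.1855  0.1319]
[259.2 162.7] [ 0.533  -0.2165  0.0836]
```

View pics/s3.png

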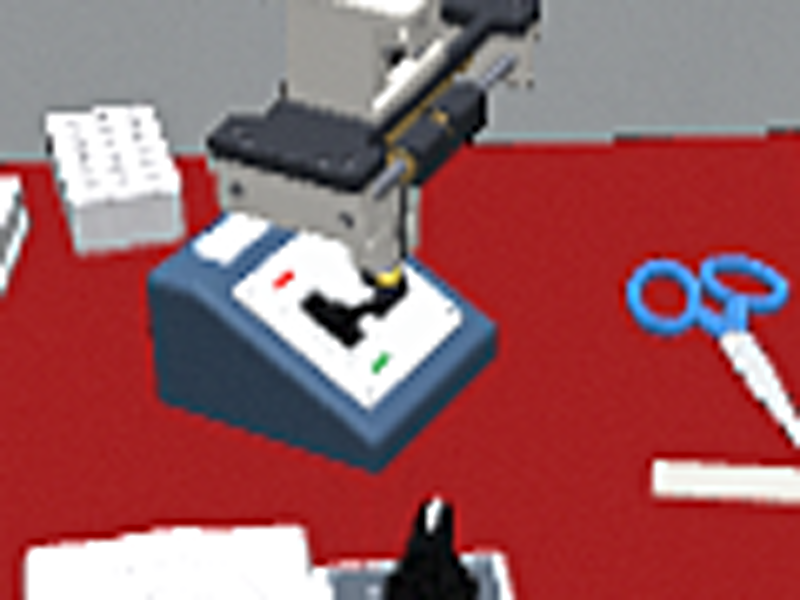

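The lever has dropped: the bar measures at its dropped spot, z ≈ 0.08. Next, with the fingers closed, move to the front of the bar and push it back.

```bash
python3 -m inch '[{"x":0,"y":0,"z":-1,"yaw":0.1},{"x":-0.4,"y":0,"z":-1,"yaw":0.1},{"x":-0.9,"y":-0.6,"z":-0.3,"yaw":0},{"x":-0.9,"y":-0.9,"z":0,"yaw":0},{"x":-0.2,"y":-0.4,"z":0,"yaw":0}]'
python3 -m inch '[{"x":0,"y":0,"z":0,"yaw":0},{"x":0,"y":0,"z":0,"yaw":0}]' >/dev/null
python3 -c "
from h import *
go(.5102,-.2039,.081,-31)
v=snap('top','4')
for P in ([.565,-.237,.101],[.533,-.2175,.083]):
  u=proj(v,P)[0];print(u.round(1),dep(v,[u])[0].round(4))
"
```

```text
time_s: 5.98
tcp_pos: [0.506, -0.1992, 0.1315]
eef_rot: [180.0, -1.2, -31.4]
contact_force: [-1.2, 1.3, -0.3]
gripper_width: 0.0008
pos [ 0.5057 -0.1967  0.1322] rot [-179.94   -1.2   -31.21] t 6.15  move units xyz [0.26 0.15 2.05] yaw units -0.05
[399.9 180.8] [ 0.4971 -0.1174  0.5442]
[389.6 195.3] [ 0.48   -0.1062  0.5399]
```

```bash
python3 -m inch '[{"x":0.1,"y":0.15,"z":0.7,"yaw":0},{"x":0,"y":0,"z":0.7,"yaw":0},{"x":0,"y":0,"z":0.5,"yaw":0},{"x":0,"y":0,"z":0,"yaw":0}]'
python3 -m inch '[{"x":0.3,"y":0,"z":0,"yaw":0},{"x":0.3,"y":0,"z":0,"yaw":0},{"x":0,"y":0,"z":0,"yaw":0}]'
python3 -c "
from h import *
go(.5616-.857*.0081,-.2348+.515*.0081,.081,-31)"
```

```text
time_s: 6.53
tcp_pos: [0.5085, -0.2044, 0.0831]
eef_rot: [-179.9, -1.3, -31.3]
contact_force: [0.2, 1.2, 0.1]
gripper_width: 0.0007
time_s: 6.78
tcp_pos: [0.52, -0.2135, 0.0826]
eef_rot: [180.0, -0.9, -31.4]
contact_force: [-4.6, 7.7, 4.3]
gripper_width: 0.0003
pos [ 0.52   -0.2135  0.0826] rot [179.96  -0.89 -31.39] t 6.78  move units xyz [ 1.54 -0.14  0.09] yaw units -0.1
```

```bash
python3 -m inch '[{"x":0.25,"y":-0.05,"z":0,"yaw":0},{"x":0.25,"y":0,"z":0,"yaw":0}]'
python3 -m inch '[{"x":0.25,"y":-0.05,"z":0,"yaw":0},{"x":0.25,"y":0,"z":0,"yaw":0}]'
```

```text
time_s: 6.95
tcp_pos: [0.5201, -0.2146, 0.0818]
eef_rot: [179.7, 0.5, -31.6]
contact_force: [-23.2, 35.9, 30.8]
gripper_width: 0.0001
time_s: 7.12
tcp_pos: [0.5203, -0.2141, 0.0823]
eef_rot: [179.6, 1.9, -31.8]
contact_force: [-19.9, 26.5, 24.8]
gripper_width: 0.0006
```

Jammed: the fingertip corner rides on the bar. I'll back off, go lower and push up and back.

```bash
python3 -m inch '[{"x":-0.6,"y":0,"z":0,"yaw":0},{"x":-0.6,"y":0,"z":0,"yaw":0},{"x":0,"y":0,"z":0,"yaw":0}]'
python3 -c "
from h import *
v=snap('wrist','5')
u=proj(v,[.533,-.2175,.083])[0];print(u)
for dv in range(-40,41,5):
  print([dep(v,[(u[0]+du,u[1]+dv)])[0].round(3).tolist() for du in(-8,0,8)])
cv2.imwrite('pics/w5.png',v['p'][120:,100:460,::-1])
go(.51,-.204,.07,-31)"
```

```text
time_s: 7.37
tcp_pos: [0.4957, -0.1979, 0.0856]
eef_rot: [179.7, 2.0, -31.8]
contact_force: [-0.7, 1.1, -0.0]
gripper_width: 0.0007
[273.74683027 192.23026531]
[[0.551, -0.223, 0.071], [0.549, -0.227, 0.072], [0.546, -0.23, 0.069]]
[[0.549, -0.222, 0.074], [0.547, -0.226, 0.072], [0.544, -0.229, 0.071]]
[[0.547, -0.221, 0.075], [0.545, -0.225, 0.074], [0.538, -0.225, 0.041]]
[[0.545, -0.22, 0.076], [0.543, -0.223, 0.075], [0.534, -0.223, 0.038]]
[[0.543, -0.219, 0.077], [0.541, -0.222, 0.077], [0.531, -0.222, 0.036]]
[[0.541, -0.218, 0.079], [0.539, -0.221, 0.079], [0.528, -0.219, 0.031]]
[[0.539, -0.217, 0.082], [0.537, -0.22, 0.081], [0.535, -0.223, 0.081]]
[[0.537, -0.216, 0.084], [0.535, -0.219, 0.083], [0.533, -0.222, 0.082]]
[[0.535, -0.214, 0.084], [0.533, -0.217, 0.082], [0.531, -0.221, 0.084]]
[[0.532, -0.212, 0.081], [0.512, -0.202, 0.001], [0.528, -0.219, 0.081]]
[[0.512, -0.195, 0.002], [0.508, -0.2, 0.001], [0.505, -0.206, 0.002]]
[[0.508, -0.193, 0.003], [0.565, -0.241, 0.231], [0.502, -0.203, 0.002]]
[[0.505, -0.19, 0.001], [0.501, -0.196, 0.002], [0.498, -0.201, 0.002]]
[[0.501, -0.188, 0.002], [0.498, -0.194, 0.001], [0.494, -0.199, 0.001]]
[[0.497, -0.186, 0.001], [0.494, -0.191, 0.002], [0.491, -0.197, 0.002]]
[[0.493, -0.183, 0.0], [0.491, -0.189, 0.003], [0.487, -0.194, 0.001]]
[[0.49, -0.181, 0.001], [0.487, -0.187, 0.001], [0.483, -0.192, 0.002]]
pos [ 0.4972 -0.1984  0.0859] rot [179.68   1.91 -31.77] t 7.42  move units xyz [ 0.58 -0.08  0.62] yaw units -0.19
```

View pics/w5.png

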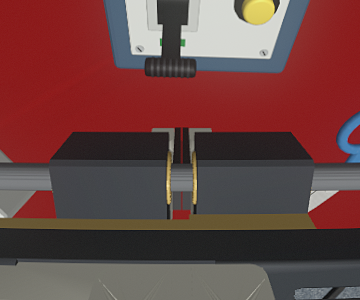

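It was a friction wedge. I'll follow the lever's arc (up and back) so friction carries the bar.

```bash
python3 -m inch '[{"x":0,"y":0,"z":0.4,"yaw":-0.2},{"x":0.5,"y":0,"z":0,"yaw":0},{"x":0.5,"y":0,"z":0,"yaw":0},{"x":0.05,"y":0,"z":0,"yaw":0}]'
python3 -m inch '[{"x":0.2,"y":0,"z":-0.25,"yaw":0},{"x":0.22,"y":0,"z":-0.2,"yaw":0},{"x":0.25,"y":0,"z":-0.15,"yaw":0}]'
python3 -c "
from h import *
v=snap('wrist','6')
go(.5616-.857*.0081,-.2348+.515*.0081,.094,-31)"
```

```text
time_s: 7.75
tcp_pos: [0.5209, -0.2133, 0.0748]
eef_rot: [179.7, 2.0, -30.8]
contact_force: [-10.4, 5.2, 7.4]
gripper_width: 0.0005
time_s: 8.0
tcp_pos: [0.5319, -0.2218, 0.0856]
eef_rot: [179.5, 2.8, -30.9]
contact_force: [-2.4, 1.9, 4.0]
gripper_width: 0.0007
pos [ 0.5336 -0.2226  0.0862] rot [179.53   2.72 -30.91] t 8.05  move units xyz [ 0.87 -0.15 -0.35] yaw units 0.02
```

```bash
python3 -m inch '[{"x":0.27,"y":0,"z":-0.12,"yaw":0},{"x":0.28,"y":0,"z":-0.08,"yaw":0},{"x":0.28,"y":0,"z":-0.05,"yaw":0}]'
python3 -m inch '[{"x":0.2,"y":-0.05,"z":0,"yaw":0},{"x":0.1,"y":0,"z":0,"yaw":0}]'
python3 -c "
from h import *
go(.5616-.857*.0081,-.2348+.515*.0081,.094,-31)"
```

```text
time_s: 8.3
tcp_pos: [0.5516, -0.2347, 0.0899]
eef_rot: [179.5, 3.0, -31.0]
contact_force: [-1.1, 0.7, 1.9]
gripper_width: 0.0004
time_s: 8.47
tcp_pos: [0.554, -0.2369, 0.0886]
eef_rot: [179.3, 3.7, -31.1]
contact_force: [-13.7, 15.6, 16.7]
gripper_width: 0.0003
pos [ 0.554  -0.2369  0.0886] rot [179.26   3.68 -31.06] t 8.47  move units xyz [-0.12 -0.23 -0.21] yaw units -0.01
```

```bash
python3 -m inch '[{"x":-0.6,"y":0,"z":-0.3,"yaw":0},{"x":-0.8,"y":0,"z":-0.3,"yaw":0},{"x":-0.4,"y":0,"z":-1,"yaw":0},{"x":0,"y":0,"z":-0.6,"yaw":0},{"x":0,"y":0,"z":0,"yaw":0}]'
python3 -c "
from h import *
v=snap('wrist','7')
for P in ([.565,-.237,.100],[.533,-.2175,.083],[.5345,-.271,.066]):
  u=proj(v,P)[0];print(u.round(1),dep(v,[u,u+[0,-4],u+[0,4]]).round(4).tolist())
go(.45,.14,.2,-15)
print(r.get_state()['joints'].round(1))"
```

```text
time_s: 8.88
tcp_pos: [0.5199, -0.2156, 0.1447]
eef_rot: [179.2, 3.8, -31.1]
contact_force: [0.4, 0.0, -0.2]
gripper_width: 0.0006
[271.  161.1] [[0.5652, -0.2372, 0.1015], [0.5673, -0.2384, 0.101], [0.563, -0.2358, 0.1007]]
[271.8 208.6] [[0.5088, -0.2012, 0.0028], [0.5119, -0.203, 0.001], [0.5048, -0.1987, 0.0015]]
[333.  163.6] [[0.5348, -0.2709, 0.0672], [0.5382, -0.2721, 0.07], [0.5314, -0.2697, 0.0645]]
pos [ 0.5196 -0.2155  0.1437] rot [179.19   3.88 -31.13] t 8.93  move units xyz [ -9.87 -10.71  -1.74] yaw units -4.03
[ -3.4  16.9 -17.4  -1.3 -59.6  62.9]
```

The lever is latched: the bar is back at z = 0.1015 with the tool clear, and the button is out. Next, estimate the knob and spindle yaw from wrist1.

```bash
python3 -c "
from h import *
v=load('wrist','1')
A=onz(v,[(241.9,248.7),(242.2,235.8)],.036);e=A[1]-A[0];print(A.round(4),'knob yaw',np.degrees(np.arctan2(e[1],e[0])))
B=onz(v,[(321.1,128.9),(312.8,139.0)],.074);e=B[1]-B[0];a=np.degrees(np.arctan2(e[1],e[0]));print(B.round(4),'line',a,a-90,a+90)
p=v['p'].astype(int)
# knob silhouette: dark blob -> skirt
m=(p.max(2)<75).astype(np.uint8);m[:215]=0;m[262:]=0;m[:,:222]=0;m[:,268:]=0
c=max(cv2.findContours(m,0,1)[0],key=cv2.contourArea);print(cv2.boundingRect(c))
# stirrer deck direction via top camera white front edge
t=load('top','0');h=cv2.cvtColor(t['p'],cv2.COLOR_RGB2HSV)
m=cv2.inRange(h,(0,0,60),(180,90,255));m[:,:245]=0;m[:,325:]=0;m[:120]=0;m[218:]=0
c=max(cv2.findContours(m,0,1)[0],key=cv2.contourArea);print(cv2.minAreaRect(c))
"
```

```text
[[0.4042 0.192  0.036 ]
 [0.4214 0.1864 0.036 ]] knob yaw -18.287007865109178
[[0.5273 0.0634 0.074 ]
 [0.5195 0.0742 0.074 ]] line 126.05353944800048 36.05353944800048 216.0535394480005
(231, 224, 28, 34)
((284.9755554199219, 168.7427215576172), (89.8242416381836, 64.25689697265625), 88.15238952636719)
```

```bash
python3 -m inch '[{"x":0,"y":0,"z":-1,"yaw":0},{"x":-0.4,"y":-0.4,"z":-1,"yaw":0},{"x":-0.8,"y":-1,"z":-0.2,"yaw":0},{"x":-0.8,"y":-1,"z":0,"yaw":0},{"x":-0.8,"y":-1,"z":0,"yaw":0}]' 1 >/dev/null
python3 -m inch '[{"x":-0.8,"y":-1,"z":0,"yaw":0},{"x":-0.8,"y":-1,"z":0,"yaw":0},{"x":-0.8,"y":-1,"z":0,"yaw":0},{"x":-0.8,"y":-1,"z":0,"yaw":0},{"x":-0.8,"y":-0.9,"z":0,"yaw":0}]' >/dev/null
python3 -m inch '[{"x":-0.8,"y":-0.8,"z":0,"yaw":-1},{"x":-0.4,"y":0,"z":0,"yaw":-1},{"x":0,"y":0,"z":0,"yaw":-1},{"x":0,"y":0,"z":0,"yaw":-0.4},{"x":0,"y":0,"z":0,"yaw":0}]'
python3 -c "
from h import *
v=snap('wrist','8')
s=proj(v,[.523,.068,.074])[0];k=proj(v,[.414,.187,.036])[0];print(s,k)
def c(u,w):
  x,y=(u-w/2).astype(int);x=max(x,0);y=max(y,0);print(x,y);return cv2.resize(v['p'][y:y+w,x:x+w,::-1],(400,400),interpolation=cv2.INTER_CUBIC)
cv2.imwrite('pics/c8.png',c(s,50))
go(.385,.195,.17,-18)"
```

```text
time_s: 10.18
tcp_pos: [0.4759, 0.0944, 0.1963]
eef_rot: [-179.9, 4.2, -17.2]
contact_force: [0.5, 1.0, -0.0]
gripper_width: 0.0868
[294.29313493 138.63123559] [219.33607075 259.5008797 ]
269 113
pos [0.4759 0.0943 0.1962] rot [-179.9     4.25  -17.33] t 10.23  move units xyz [-4.58 -2.76  1.39] yaw units 0.17
```

View pics/c8.png

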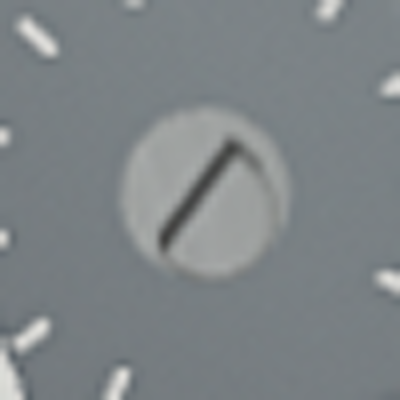

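The flat edge runs from crop (243,150) to (170,250), and the D lies at its lower right. The axis is at about crop (217,208), image pixel ≈ (295.7,138.6). Next, over the knob.

```bash
python3 -c "
from h import *
v=load('wrist','8')
y,x=np.mgrid[137:146,295:302];P=dep(v,np.c_[x.ravel(),y.ravel()]);z=np.median(P[:,2]);print('top z',z,P[:,2].min(),P[:,2].max())
E=onz(v,[(269+243/8-.4,113+150/8-.4),(269+170/8-.4,113+250/8-.4)],z);e=E[1]-E[0];a=np.degrees(np.arctan2(e[1],e[0]))-90
C=onz(v,[(295.7,138.6)],z)[0];n=np.array([np.cos(np.radians(a)),np.sin(np.radians(a))])
print('yaw',a,'len',np.linalg.norm(e),'C',C,'C from edge',E.mean(0)[:2]-.0018*n)"
python3 -m inch '[{"x":-0.9,"y":-0.6,"z":0.2,"yaw":0.2},{"x":-0.9,"y":-0.6,"z":0.2,"yaw":0},{"x":-0.9,"y":-0.6,"z":0.3,"yaw":0},{"x":-0.9,"y":-0.6,"z":0.3,"yaw":0},{"x":-0.9,"y":-0.4,"z":0.4,"yaw":0}]' >/dev/null
python3 -m inch '[{"x":0,"y":0,"z":0,"yaw":0},{"x":0,"y":0,"z":0,"yaw":0}]'
python3 -c "
from h import *
v=snap('wrist','9')
k=proj(v,[.414,.187,.036])[0];print(k)
x,y=(k-35).astype(int);print(x,y)
cv2.imwrite('pics/c9.png',cv2.resize(v['p'][y:y+70,x:x+70,::-1],(560,560),interpolation=cv2.INTER_CUBIC))"
```

```text
top z 0.07569066363638649 0.0563287549327946 0.3379460379220639
yaw 36.78322256441713 len 0.01287116954517968 C [0.52290392 0.0668536  0.07569066] C from edge [0.52255837 0.06661692]
time_s: 10.82
tcp_pos: [0.389, 0.1993, 0.1647]
eef_rot: [179.9, 4.3, -19.2]
contact_force: [-0.1, -0.5, -0.0]
gripper_width: 0.0874
[284.13593909 166.06237449]
249 131
```

View pics/c9.png

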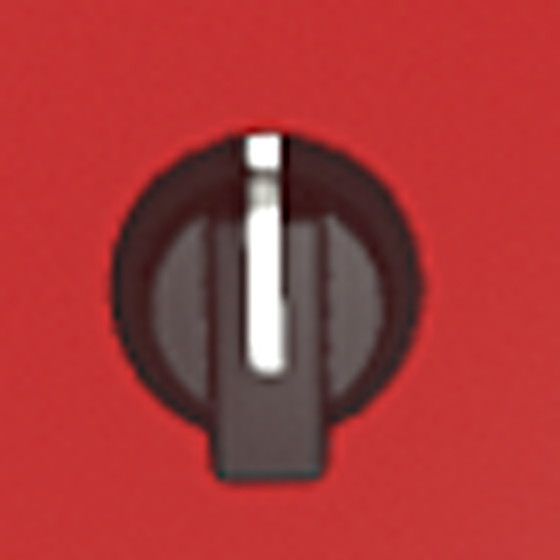

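The pointer is up in the image and the bar's top spans x 217–323, y about 213–478 in the crop.

```bash
python3 -c "
from h import *
v=load('wrist','9')
f=lambda p:(249+p[0]/8-.44,131+p[1]/8-.44)
T=onz(v,[f((266,213)),f((270,478)),f((217,400)),f((323,400))],.036);print(T.round(4))
e=T[0]-T[1];print('yaw',np.degrees(np.arctan2(e[1],e[0])),'len',np.linalg.norm(e),'wid',np.linalg.norm(T[2]-T[3]),'C',(T[0]+T[1])/2)
y,x=np.mgrid[170:188,278:288];P=dep(v,np.c_[x.ravel(),y.ravel()]);print('z',np.median(P[:,2]))
# white stripe direction
p=v['p'];m=(p.min(2)>150);m[:148]=0;m[:,:260]=0;m[:,305:]=0;m[190:]=0;w=np.argwhere(m)[:,::-1];w=w[w[:,1]>157]
W=onz(v,w,.036);q=W[:,:2]-W[:,:2].mean(0);d=np.linalg.svd(q)[2][0];print('stripe',len(w),np.degrees(np.arctan2(d[1],d[0])))
# skirt centre
m=(p[...,0].astype(int)<110).astype(np.uint8);m[:140]=0;m[195:]=0;m[:,:255]=0;m[:,310:]=0
c=max(cv2.findContours(m,0,1)[0],key=cv2.contourArea)[:,0].astype(float);c=c[c[:,1]<180]
S=onz(v,c,.003)[:,:2];A=np.c_[2*S,np.ones(len(S))];sol=np.linalg.lstsq(A,(S**2).sum(1),rcond=None)[0];print('skirt',sol[:2],'r',np.sqrt(sol[2]+(sol[:2]**2).sum()))
go(.413,.187,.11,-17)"
```

```text
[[0.4223 0.1863 0.036 ]
 [0.393  0.196  0.036 ]
 [0.4038 0.1987 0.036 ]
 [0.3998 0.1872 0.036 ]]
yaw -18.315011196443706 len 0.03080487905595511 wid 0.012130971310798008 C [0.40764844 0.19118037 0.036     ]
z 0.03665539734277068
stripe 78 161.2750979041102
skirt [0.40894515 0.19091705] r 0.01526480346614015
pos [0.389  0.1989 0.1645] rot [179.87   4.28 -19.28] t 10.87  move units xyz [1.22 0.13 2.1 ] yaw units -0.57
```

```bash
python3 -m inch '[{"x":0,"y":0,"z":0,"yaw":-0.2},{"x":0,"y":0,"z":0,"yaw":0}]' -0.1 20
python3 -c "
from h import *
go(.4085,.191,.07,-18.5)"
```

```text
time_s: 11.03
tcp_pos: [0.39, 0.1983, 0.1644]
eef_rot: [179.9, 4.3, -18.5]
contact_force: [0.5, 0.5, 0.7]
gripper_width: 0.0793
pos [0.39   0.1983 0.1644] rot [179.91   4.27 -18.52] t 11.03  move units xyz [1.07 0.04 3.71] yaw units -0.01
```

```bash
python3 -m inch '[{"x":0.35,"y":0,"z":0.9,"yaw":0},{"x":0.35,"y":0.04,"z":0.9,"yaw":0},{"x":0.3,"y":0,"z":0.9,"yaw":0},{"x":0.1,"y":0,"z":0.7,"yaw":0},{"x":0,"y":0,"z":0.2,"yaw":0}]' -0.1
python3 -m inch '[{"x":0,"y":0,"z":0,"yaw":0},{"x":0,"y":0,"z":0,"yaw":0}]' >/dev/null
python3 -c "
from h import *
go(.4085,.191,.0285,-18.5)"
```

```text
time_s: 11.45
tcp_pos: [0.4162, 0.1899, 0.0727]
eef_rot: [-179.6, 4.0, -18.8]
contact_force: [-0.4, 0.1, -0.5]
gripper_width: 0.0463
pos [0.4165 0.1883 0.0717] rot [-179.78    4.03  -19.  ] t 11.62  move units xyz [-0.21  0.01  1.75] yaw units -0.12
```

```bash
python3 -m inch '[{"x":-0.2,"y":0,"z":0.7,"yaw":-0.1},{"x":0,"y":0,"z":0.7,"yaw":0},{"x":0,"y":0,"z":0.3,"yaw":0},{"x":0,"y":0,"z":0,"yaw":0},{"x":0,"y":0,"z":0,"yaw":0}]'
python3 -c "
from h import *
go(.4085,.191,.0285,-18.5)"
```

```text
time_s: 12.03
tcp_pos: [0.4127, 0.1937, 0.0342]
eef_rot: [-179.3, 3.7, -18.6]
contact_force: [-0.4, -1.4, 0.9]
gripper_width: 0.0393
pos [0.4127 0.1937 0.0342] rot [-179.27    3.74  -18.56] t 12.03  move units xyz [-0.11  0.16  0.23] yaw units -0.01
```

```bash
python3 -m inch '[{"x":-0.12,"y":0.16,"z":0.1,"yaw":0},{"x":0,"y":0,"z":0.1,"yaw":0},{"x":0,"y":0,"z":0,"yaw":0}]'
python3 -m inch '[{"x":0,"y":0,"z":0,"yaw":0},{"x":0,"y":0,"z":0,"yaw":0},{"x":0,"y":0,"z":0,"yaw":0},{"x":0,"y":0,"z":0,"yaw":0}]' -1 30
python3 -m inch '[{"x":0,"y":0,"z":0,"yaw":0},{"x":0,"y":0,"z":0,"yaw":0}]'
python3 -c "
from h import *
go(.4085,.191,.0285,-18.5)"
```

```text
time_s: 12.28
tcp_pos: [0.4093, 0.1919, 0.0315]
eef_rot: [-179.1, 3.6, -18.5]
contact_force: [-0.2, -0.1, 0.4]
gripper_width: 0.0395
time_s: 12.62
tcp_pos: [0.4099, 0.1924, 0.0328]
eef_rot: [-178.9, 3.6, -18.5]
contact_force: [0.2, 0.8, -0.8]
gripper_width: 0.0184
time_s: 12.78
tcp_pos: [0.4099, 0.1924, 0.033]
eef_rot: [-179.0, 3.6, -18.5]
contact_force: [-0.5, 0.2, -0.3]
gripper_width: 0.0136
pos [0.4099 0.1924 0.033 ] rot [-178.95    3.56  -18.49] t 12.78  move units xyz [-0.02  0.07  0.18] yaw units 0.0
```

```bash
python3 -m inch '[{"x":0,"y":0,"z":-0.5,"yaw":0},{"x":0,"y":0,"z":-1,"yaw":0},{"x":0,"y":0,"z":-1,"yaw":0},{"x":0,"y":0,"z":-1,"yaw":0},{"x":0,"y":0,"z":-1,"yaw":0}]'
python3 -m inch '[{"x":0.9,"y":0.6,"z":0,"yaw":0},{"x":1,"y":0.6,"z":0,"yaw":0},{"x":1,"y":0.6,"z":0,"yaw":0},{"x":0.8,"y":0.5,"z":0,"yaw":0},{"x":0.6,"y":0.3,"z":0,"yaw":-1}]'
python3 -m inch '[{"x":0,"y":0,"z":0,"yaw":-1},{"x":0,"y":0,"z":0,"yaw":-1},{"x":0,"y":0,"z":0,"yaw":-1},{"x":0,"y":0,"z":0,"yaw":-1},{"x":0,"y":0,"z":0,"yaw":-1}]' >/dev/null
python3 -m inch '[{"x":0,"y":0,"z":0,"yaw":-1},{"x":0,"y":0,"z":0,"yaw":-1},{"x":0,"y":0,"z":0,"yaw":-1},{"x":0,"y":0,"z":0,"yaw":-1},{"x":0,"y":0,"z":0,"yaw":-1}]' 
python3 -c "
from h import *
go(.5229,.0668,.14,36.8)"
```

```text
time_s: 13.2
tcp_pos: [0.412, 0.1848, 0.1428]
eef_rot: [-179.7, 4.0, -18.6]
contact_force: [0.6, 0.5, -2.0]
gripper_width: 0.0139
time_s: 13.62
tcp_pos: [0.4976, 0.0901, 0.1424]
eef_rot: [-178.8, 3.5, -14.2]
contact_force: [0.5, -0.1, -1.2]
gripper_width: 0.0139
time_s: 14.45
tcp_pos: [0.4973, 0.0849, 0.1375]
eef_rot: [-176.7, 2.3, 27.3]
contact_force: [0.4, -0.3, -0.8]
gripper_width: 0.0138
pos [0.4973 0.0849 0.1375] rot [-176.7     2.34   27.34] t 14.45  move units xyz [ 0.57  1.11 -0.19] yaw units -2.36
```

```bash
python3 -m inch '[{"x":0.2,"y":0.4,"z":-0.3,"yaw":-0.9},{"x":0.2,"y":0.4,"z":0,"yaw":-0.9},{"x":0,"y":0,"z":0,"yaw":-0.6},{"x":0,"y":0,"z":0,"yaw":0},{"x":0,"y":0,"z":0,"yaw":0}]'
python3 -c "
from h import *
v=snap('wrist','10')
s=r.get_state();from scipy.spatial.transform import Rotation as R
k=s['tcp_pos'];u=proj(v,k)[0];print(u)
x,y=int(u[0])-60,int(u[1])-60
cv2.imwrite('pics/c10.png',cv2.resize(v['p'][y-30:y+90,x-20:x+140,::-1],(800,600),interpolation=cv2.INTER_CUBIC));print(x,y)
for d in range(-40,10,6): print(dep(v,[(u[0],u[1]+d)])[0].round(4),end=' ')
go(.5229,.0668,.14,36.8)"
```

```text
time_s: 14.87
tcp_pos: [0.5152, 0.0714, 0.1417]
eef_rot: [-176.2, 1.9, 37.6]
contact_force: [0.3, -0.9, -0.9]
gripper_width: 0.0135
[282.58107397 269.40548046]
222 209
[0.5256 0.0812 0.1197] [0.5261 0.0809 0.1293] [0.5263 0.0804 0.137 ] [0.5264 0.0799 0.1441] [0.5244 0.0783 0.1457] [0.5216 0.0761 0.1456] [0.5188 0.074  0.1456] [0.5163 0.072  0.1462] [0.5137 0.07   0.1466] pos [0.5151 0.0714 0.1417] rot [-176.23    1.93   37.58] t 14.92  move units xyz [0.14 0.34 0.04] yaw units 0.2
```

```bash
cat > k.py <<'E'
from h import *
from scipy.spatial.transform import Rotation as R
e=lambda *a:R.from_euler("xyz",a,degrees=True)
G=e(-178.95,3.56,-18.49)                     # tool at grasp; knob upright, yaw -18.5
KT=(G.inv()*e(0,0,-18.49))                   # knob in tool
def knob(off=None):
    s=r.get_state();T=e(*s["eef_rot"]);K=(T*KT).as_matrix()
    o=G.inv().apply(np.array([-.0021*np.cos(np.radians(-18.5)),-.0021*np.sin(np.radians(-18.5)),-.0328]))
    o=s["tcp_pos"]+T.apply(o if off is None else off)
    print("knob underside",o.round(4),"axis",K[:,2].round(3),"yaw",np.degrees(np.arctan2(K[1,0],K[0,0])).round(2))
    return s["tcp_pos"],o,K
E
python3 - <<'E'
from k import *
p,o,K=knob()
print('expected top',(o+K@[0,0,.036]).round(4),'end',(o+K@[.016,0,.036]).round(4))
v=load('wrist','10')
# measured top plane & extent from depth
y,x=np.mgrid[225:285,250:315];P=dep(v,np.c_[x.ravel(),y.ravel()]);k=(P-o)@K
k=k[(abs(k[:,2]-.036)<.004)&(abs(k[:,1])<.012)&(abs(k[:,0])<.025)]
print(len(k),'knob-frame top: min',np.percentile(k,2,0).round(4),'max',np.percentile(k,98,0).round(4))
A=np.c_[k[:,:2],np.ones(len(k))];print('plane',np.linalg.lstsq(A,k[:,2],rcond=None)[0].round(4))
d=np.array([.5229,.0668])-o[:2];print('shift needed',d);go(*(p[:2]+d),.14,37.0)
E
```

```text
knob underside [0.5132 0.0719 0.1089] axis [ 0.006 -0.055  0.998] yaw 37.41
expected top [0.5134 0.07   0.1448] end [0.5261 0.0797 0.1453]
1160 knob-frame top: min [-0.0032 -0.0105  0.0328] max [0.0166 0.0106 0.0394]
plane [-0.0552  0.0075  0.0368]
shift needed [ 0.00969352 -0.00514341]
pos [0.5151 0.0714 0.1417] rot [-176.23    1.93   37.58] t 14.92  move units xyz [0.18 0.4  0.04] yaw units 0.15
```

```bash
python3 -m inch '[{"x":0.18,"y":0.4,"z":0,"yaw":0.15},{"x":0,"y":0,"z":0,"yaw":0},{"x":0,"y":0,"z":0.4,"yaw":0},{"x":0,"y":0,"z":0.3,"yaw":0},{"x":0,"y":0,"z":0,"yaw":0}]'
python3 - <<'E'
from k import *
p,o,K=knob();d=np.array([.5229,.0668])-o[:2];go(*(p[:2]+d),p[2]-(o[2]-.0757),37.0)
E
```

```text
time_s: 15.33
tcp_pos: [0.5237, 0.0667, 0.1215]
eef_rot: [-176.2, 2.0, 36.7]
contact_force: [0.2, 0.6, -1.7]
gripper_width: 0.0137
knob underside [0.5218 0.0672 0.0887] axis [ 0.006 -0.054  0.999] yaw 36.53
pos [0.5237 0.0667 0.1215] rot [-176.24    1.98   36.7 ] t 15.33  move units xyz [0.04 0.07 0.51] yaw units -0.07
```

```bash
python3 -m inch '[{"x":0.04,"y":0.05,"z":0.25,"yaw":0},{"x":0,"y":0,"z":0.2,"yaw":0},{"x":0,"y":0,"z":0,"yaw":0}]'
python3 -c "
from k import *
p,o,K=knob();d=np.array([.5229,.0668])-o[:2];print(d)"
python3 -m inch '[{"x":0,"y":0,"z":0.12,"yaw":0},{"x":0,"y":0,"z":0.12,"yaw":0}]'
python3 -c "
from k import *
knob()"
```

```text
time_s: 15.58
tcp_pos: [0.5237, 0.0666, 0.108]
eef_rot: [-176.2, 2.1, 36.7]
contact_force: [-0.3, 0.3, -1.3]
gripper_width: 0.0138
knob underside [0.5217 0.0671 0.0751] axis [ 0.008 -0.054  0.999] yaw 36.53
[ 0.00115269 -0.00028657]
time_s: 15.75
tcp_pos: [0.5239, 0.0667, 0.1018]
eef_rot: [-176.3, 2.1, 36.7]
contact_force: [1.5, -1.5, -0.9]
gripper_width: 0.0136
knob underside [0.522  0.0672 0.069 ] axis [ 0.007 -0.053  0.999] yaw 36.56
```

The bore is already about 7 mm over the spindle with almost no axial force, so I'll keep pushing.

```bash
python3 -m inch '[{"x":0,"y":0,"z":0.12,"yaw":0},{"x":0,"y":0,"z":0.12,"yaw":0}]'
python3 -m inch '[{"x":0,"y":0,"z":0.1,"yaw":0},{"x":0,"y":0,"z":0.1,"yaw":0}]'
python3 -c "
from k import *
knob()"
```

```text
time_s: 15.92
tcp_pos: [0.5241, 0.0668, 0.0957]
eef_rot: [-176.3, 2.0, 36.7]
contact_force: [2.0, -1.4, -1.3]
gripper_width: 0.0134
time_s: 16.08
tcp_pos: [0.5242, 0.0668, 0.091]
eef_rot: [-176.4, 2.0, 36.8]
contact_force: [-1.4, -1.2, 6.8]
gripper_width: 0.0137
knob underside [0.5223 0.0673 0.0582] axis [ 0.005 -0.053  0.999] yaw 36.6
```

```bash
python3 -m inch '[{"x":0,"y":0,"z":0.08,"yaw":0},{"x":0,"y":0,"z":0.1,"yaw":0},{"x":0,"y":0,"z":0.12,"yaw":0}]' -1 50
python3 -c "
from k import *
knob()
import time
v=snap('side','11');x,y=proj(v,[.523,.067,.08])[0].astype(int)
cv2.imwrite('pics/s11.png',cv2.resize(v['p'][y-40:y+35,x-50:x+50,::-1],(800,600),interpolation=cv2.INTER_CUBIC))
s=r.get_state();print(s['time_s'],s['contact_force'],s['tcp_pos'])
w=snap('wrist','11')
o=s['tcp_pos'];u=proj(w,o+[0.005,.004,.004])[0]
print(dep(w,[u,u+[0,-8],u+[0,8]]).round(4))
for P in ([.565,-.237,.100],): print(dep(v,proj(v,P)).round(3))
s=r.get_state();print(s['time_s'],s['contact_force'],s['tcp_pos'],s['eef_rot'])"
```

```text
time_s: 16.33
tcp_pos: [0.5246, 0.0669, 0.0882]
eef_rot: [-176.5, 1.9, 36.9]
contact_force: [-14.1, 1.5, 45.1]
gripper_width: 0.0133
knob underside [0.5229 0.0673 0.0554] axis [ 0.002 -0.052  0.999] yaw 36.77
16.3833 [-9.34478176 -0.35399441 30.44977527] [0.52448303 0.06685074 0.08837269]
[[0.5296 0.0709 0.0927]
 [0.5334 0.0738 0.093 ]
 [0.5264 0.0684 0.0937]]
[[0.564 0.098 0.302]]
16.4333 [-9.40422948 -0.88210586 28.91556244] [0.52448011 0.06685212 0.0883562 ] [-176.48294598    1.87237769   36.92547096]
```

View pics/s11.png

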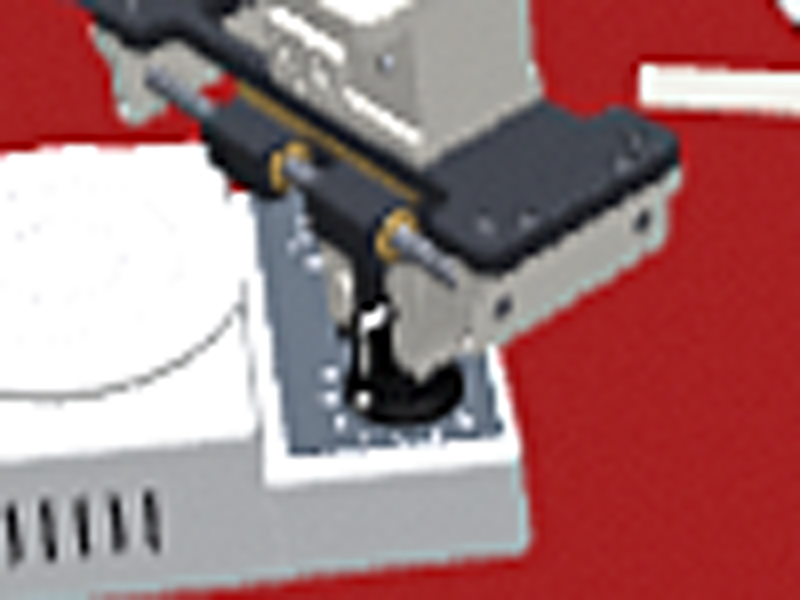

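The side view shows the knob seated against the deck in the jaws (crop ≈ (400,390)), pointer aligned. The bar top at z = 0.093 matches fully home and fully pressed. I'll ease the push to a moderate force and check that it holds.

```bash
python3 -m inch '[{"x":0.03,"y":0,"z":0.05,"yaw":0},{"x":0,"y":0,"z":0.06,"yaw":0}]'
python3 -c "
from k import *
for n,P in (('top',[.565,-.237,.101]),('top',[.44,.28,.068]),('top',[.54,.244,.019])):
  v=snap(n,'12');print(dep(v,proj(v,P)).round(3))
for _ in range(6): r.capture('wrist')
s=r.get_state();print(s['time_s'],s['contact_force'],s['tcp_pos']);knob()"
```

```text
time_s: 16.6
tcp_pos: [0.5249, 0.067, 0.089]
eef_rot: [-176.6, 1.8, 37.0]
contact_force: [-2.4, -1.1, 8.2]
gripper_width: 0.0133
[[ 0.565 -0.237  0.1  ]]
[[ 0.441  0.3   -0.001]]
[[0.485 0.131 0.497]]
17.05 [-3.19900515 -1.34033125 11.76419625] [0.52493697 0.06697344 0.08876748]
knob underside [0.5232 0.0674 0.0559] axis [ 0.001 -0.052  0.999] yaw 36.86
```

```bash
python3 -c "
from plant import r
print(r.close_job());s=r.get_state();print(s['time_s'],s['contact_force'],s['tcp_pos'])"
```

```text
the job is handed in; nothing more can be done
None
the job is handed in; nothing more can be done
```

I tested the breaker, latched its lever back up and fitted the knob. I handed the job in at about 17 s, with the arm still pressing the knob down.

**Breaker:** I pressed the yellow test button and the lever dropped. I then pushed the lever up and back along its arc until it latched. In the last top view its bar was still up, at z = 0.10.

**Knob:** I gripped it across the bar, turned it about 55° to match the spindle's flat (about 37°), and pushed it on. The bar top measured z = 0.093, which fits fully home with the spindle fully in. At hand-in the knob was held with about 12–13 N, more than the 10 N spring, and the reading had held for about 0.45 s.

Things that went wrong or were not fully checked:
- **Finger on the bar:** before the test, a half-closed finger briefly came down on the lever bar with about 7 N. The lever stayed latched.
- **Jammed lever push:** my first push on the lever jammed with about 53 N in total on the fingertips. I backed off and lifted it along its arc instead.
- **Push on the knob:** the force peaked at about 47 N through the fingers and knob while bottoming out. I eased it before handing in.
- **Tilt:** the tool picked up a tilt of about 4°, so the knob is held about 3° off upright by my estimate. It still slid on with little force.
- **Timer and bottle:** my last check did not confirm where they are. The timer was hidden by the arm, and the bottle probe missed because I had only a rough position for it. Nothing I saw suggested I touched either one.

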